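# Gauge the height of a scroll saw's hold-down foot with a fan of leaves

### The job

The blade is out of the scroll saw and I need to know what board thickness its sprung hold-down foot is set for. Take the fan of gauge leaves, lay the leaves flat on the saw table and slide them gently straight in under the turned-up toe of the foot one after another, starting with the thinnest and working up, until the first one that binds (the foot drags on it and is lifted a little); never force a leaf, and let nothing but the leaves touch the foot. Leave that first binding leaf nipped under the foot so that I can read it, let go of the gauge, and do not disturb the other things on the bench.

Things in the scene. Friction and masses are not known exactly. Their poses are not given: they have to be found in the camera images.
- saw: Compact scroll saw fixed to the bench. Origin on the bench below the hold-down foot; x level from the operator's side to the rear column, y left, z up. Flat table: x -160 to +200, y +-105 mm, top at z = 100 mm. Arm head over the foot: x -25 to +25, y +-23, underside at z = 160 mm; arm 38 mm wide, underside z = 175, back to the column at x = 290. Before x = -25 the table is clear above.
- foot_spot (a point): Point on the saw's table top straight below the middle of the hold-down foot, axes as the saw's. Leaves are slid in along +x, flat on the table, centred on y = 0. A leaf counts as under the foot once its end is about at this point.
- toe_spot (a point): Point on the table top below the front end of the foot's toes, 21 mm in front (-x) of foot_spot, axes as the saw's. A leaf up to 2 mm thicker than the gap rides in under the toes at a push of about 3 to 15 N and lifts the foot; one thicker by more than 2.4 mm hits the blunt toe ends and is stopped dead. More than 25 N between leaf and foot is forcing.
- hold_down: Sprung steel collar with rod and forked foot, clamped at an unknown height: sole 4.5 to 9.7 mm above the table. Origin and axes as the saw's, whatever the gap. Sole level, x -12 to +22, y +-13 mm, blade slot 8 mm wide; toes rise 2.4 mm from x = -12 to -21. It moves only up, at most 8 mm, when a leaf lifts it: bears with about 6 N at once and 1.5 N more per mm.
- gauge: Fan gauge, loose, 190 mm long, about 0.3 kg, flat on the bench at the start: dark wooden handle, round steel pivot boss (30 mm wide, to 31 mm high), four rigid plain aluminium leaves. Origin on the underside below the pivot (centre of mass close by), x along the fan's middle away from the handle, z up. Leaves 16 mm wide, square ends 100 mm from the pivot, undersides at z = 0.
- gauge_grip (a point): Where to grip the gauge: on its handle (x 0 to -84 mm of the gauge, 26 mm wide in y, 30 mm high), 32 mm behind the pivot, half-way up (15 mm above the underside); axes as the gauge's, grip across y.
- leaf1_tip (a point): Middle of the end of the thinnest leaf, 4 mm thick, on its underside; the leaf points -37.5 degrees from the gauge's x (clockwise from above). It always goes in freely.
- leaf2_tip (a point): Middle of the end of the second leaf, 6 mm thick, on its underside; the leaf points -12.5 degrees from the gauge's x.
- leaf3_tip (a point): Middle of the end of the third leaf, 8 mm thick, on its underside; the leaf points +12.5 degrees from the gauge's x.
- leaf4_tip (a point): Middle of the end of the thickest leaf, 10 mm thick, on its underside; the leaf points +37.5 degrees from the gauge's x.
- tape: Bystander: roll of clear tape lying flat, 100 mm across, 48 mm high; origin under its centre.
- glue_gun: Bystander: dark red glue gun lying on its side, about 150 x 110 mm, 36 mm high; origin under its barrel.
- bottle: Bystander: clear plastic water bottle, 64 mm across, 200 mm high; origin under its centre.
Mind the look-alikes: they are no part of the job. Of the things like the gauge, leave any that is blue; of the rest the larger one is meant.

How it is judged:
By the outcome, as a careful person would: the job done as asked, in the order asked, and still so for the second after the job is handed in, with the robot touching nothing.
It also fails if it takes over 64 s, if anything falls off the work surface, if the arm or the gripper's body presses on something with over 40 N, if the wrist force passes 120 N, or if a joint passes its speed limit or range.

### The arm

A 6-joint arm with a two-finger parallel gripper is mounted at the origin on the work surface. World frame = base frame: x ahead of the robot, y to its left, z up, the work surface at z = 0. Lengths are in m, angles in rad, forces in N, time in s.
With the tool pointing down it reaches from about 0.275 to 0.85 m from the base axis. Payload 5.2 kg.
Tool frame: the origin (TCP) lies on the centre line of the jaws, within the pads' length; the fingertips stand 8 mm ahead of it and the grasp point (between the pads) lies 11 mm behind it; z points along the fingers, y is the line along which they close (so a half turn about z gives the same grasp; the last joint's range is limited). The gripper opens to 85 mm and grips with 20 to 120 N. Pads are 22 mm wide; open, the fingers measure 114 mm over their backs; the gripper's body (76 mm by 85 mm) begins 54 mm behind the grasp point. The pads swing forward as they close: fully open they stand 13 mm farther back than shut.
Start: joints at [-0.203, 0.259, 1.535, -0, 1.348, -0.203], TCP at [0.55, 0, 0.204] pointing down, gripper open.
Joint ranges: [-3.14, 3.14], [-0.91, 2.08], [0.19, 2.58], [-1.22, 4.36], [0.22, 2.71], [-3.12, 3.12]. Speed limits (rad/s): [2.57, 2.57, 3.14, 3.14, 3.14, 3.14].

### API

Orientations are given as a unit quaternion [x, y, z, w].
In Python, from station import sensors, cams, env gives the robot as it stands. The module is installed in compiled form; this text tells all that it offers.
- The arm moves only by the tool move_arm, never from a script. Its argument "rows" is a list of rows, each a list of 3 entries, a list of its own where there are three numbers: the shift along the tool's x, y, z in mm, then the turn, a rotation vector about the tool's x, y, z in degrees, then the closure in counts, from 0 (fully open) to 255 (shut). In form: [[[dx, dy, dz], [wx, wy, wz], fingers], ...]. A call has 1 to 5 rows; each row shifts and turns the commanded pose from where the row before left it, along the tool's axes as they then stand; what a row does not reach is not made up. A row lasts 1/8 s, in which the tool goes at most 62.5 mm and 10.7 degrees, less where a joint would pass 70% of its speed; a pose out of reach is approached as far as the arm can. A call with a gripper value outside its range is refused whole. The fingers move at their own pace and stop on an object; "newtons" is the grip in N (left out, the last holds). Time passes only in rows, so rows that do not move let the fingers close. It gives the time, the measured TCP pose, the force, the opening and the grip force at its end, in the units of the state.
- sensors.state(): the state, without advancing time (a new reading comes with each control period).
- cams.get_image(name): name is "scene" or "side" or "wrist"; returns the picture (480x640x3 uint8, red, green, blue); there is no depth.
- cams.camera_params(name): a dict with "fx", "fy", "cx", "cy" (pixels), "k1" (the pictures are not rectified: a ray, as slopes to the right and down, at radius r is drawn at 1 + k1 r^2 times it, then the intrinsics apply), "extrinsics" (4x4, takes a point from camera to world coordinates); the wrist camera has in their place "hand_eye" (4x4, takes a point from camera to tool coordinates, whose origin is the TCP and whose axes are the flange's). Camera axes: x right, y down, z forward; pixel columns grow to the right and rows downward; lengths in m; the calibration is good to about 2 mm. A picture is of the moment at which its call begins: read the wrist's pose just before it. camera_params takes no time and is no camera call.
- env.close_job(): hands the job in; it is judged then, once.
The state is a dict: "clock": time; "joints": joint angles; "qvel": joint speeds; "tau": joint torques, N m; "tool_pos": TCP position; "ee_rot": TCP orientation; "force": force on the tool from outside, world axes, zero at the start; "moment": the same for the moment, N m; "grip_width": opening from 0.0 (shut) to 1.0 (fully open); "finger_force": force on a finger pad.
Only numpy, scipy, OpenCV 4.12 (cv2) and the standard library are available. Lean on these libraries where they do the work, as an engineer would, in place of code of your own. Each camera call takes 0.05 s, during which the arm holds its last target. There are 200 camera calls.

## Working session

There is one attempt and no reset: what is moved stays moved. The work goes in short steps, Python scripts to look and compute and a tool call to move; the robot and the scene stay as the last step left them, time stands still between calls to the robot, and variables do not carry over. Pictures are saved under pics/ and viewed, at most 10 in all, crops included, and the job is handed in when it is done.

Besides the shell and the picture viewer there is one more tool, called after "Call:" by a JSON object that holds its "op" and its "data", one argument or row to a line. move_arm: Moves the arm, as the interface text tells. Its arguments: {"type":"object","properties":{"rows":{"type":"array"},"newtons":{"type":"number"}},"required":["rows"]}

```bash
mkdir -p pics; python3 - <<'E'
from station import sensors,cams
import cv2,numpy as np
for n in("scene","side"):
    im=cams.get_image(n);cv2.imwrite(f"pics/{n}0.png",im[:,:,::-1])
    p=cams.camera_params(n);print(n,{k:np.round(v,4).tolist() for k,v in p.items()})
print(cams.camera_params("wrist"))
print(sensors.state())
E
```

```text
scene {'fx': 435.6244, 'fy': 435.6244, 'cx': 313.9584, 'cy': 224.8399, 'k1': -0.002, 'extrinsics': [[-0.0429, 0.7881, -0.6141, 1.3124], [0.9991, 0.0379, -0.0212, -0.0051], [0.0066, -0.6144, -0.7889, 1.096], [0.0, 0.0, 0.0, 1.0]]}
side {'fx': 569.0874, 'fy': 569.0874, 'cx': 316.9317, 'cy': 238.7312, 'k1': -0.0824, 'extrinsics': [[0.8682, -0.3625, 0.3388, -0.0691], [-0.4961, -0.6236, 0.6042, -1.1194], [-0.0078, -0.6926, -0.7212, 1.3707], [0.0, 0.0, 0.0, 1.0]]}
{'fx': 363.7995378095868, 'fy': 363.7995378095868, 'cx': 317.98645619925253, 'cy': 243.66714787518626, 'k1': -0.02490984738353442, 'hand_eye': array([[-4.33788421e-04, -9.61369235e-01, -2.75261703e-01,
         7.07566532e-02],
       [ 9.99999704e-01, -2.42312223e-04, -7.29621209e-04,
         1.22184446e-03],
       [ 6.34736109e-04, -2.75261938e-01,  9.61369056e-01,
        -1.69049455e-01],
       [ 0.00000000e+00,  0.00000000e+00,  0.00000000e+00,
         1.00000000e+00]])}
{'clock': 0.1, 'joints': array([-2.02799395e-01,  2.59273208e-01,  1.53596042e+00, -3.24987738e-06,
        1.34798446e+00, -2.02781571e-01]), 'qvel': array([ 8.01460180e-05, -5.06226837e-05, -3.07816536e-03, -2.32447099e-04,
        5.40126594e-05, -1.25902528e-03]), 'tau': array([ 3.02140717e-03, -4.46967566e+01, -2.91247433e+01, -1.80583206e-04,
        6.27233181e-03, -7.21271704e-05]), 'tool_pos': array([5.49495408e-01, 1.26333328e-04, 2.03461497e-01]), 'ee_rot': array([ 7.07112595e-01,  7.07100501e-01, -4.48480653e-04, -6.77768841e-04]), 'force': array([ 0.04197653, -0.30873771,  0.01337336]), 'moment': array([-0.00136694, -0.07654157,  0.04353523]), 'finger_force': 0.0, 'grip_width': 0.9982019817820148}
```

View pics/scene0.png

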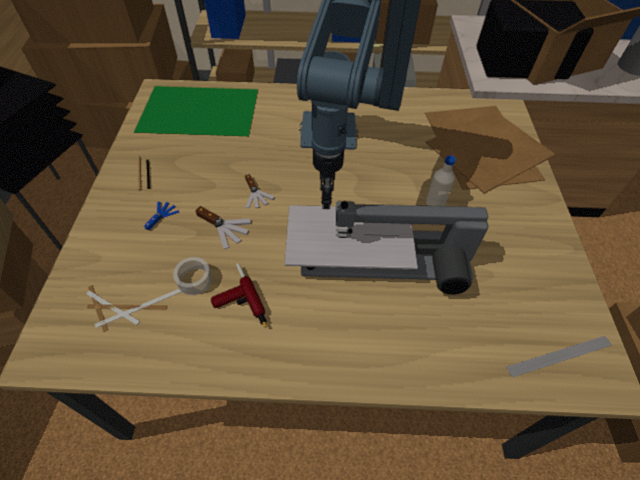

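View pics/side0.png

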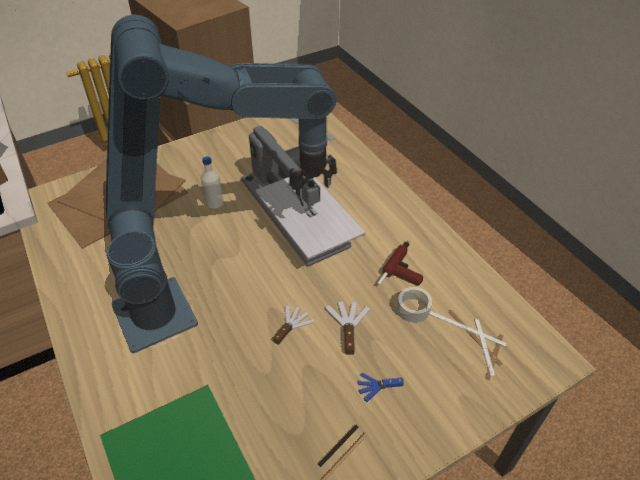

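The gauge candidates in the scene picture are brown large (222,225), brown small (257,190) and blue (160,215). The large brown one fits: it is not blue, and it is the larger of the other two. I'll confirm that in an enlarged crop, together with the saw.

```bash
python3 - <<'E'
import cv2,numpy as np
s=cv2.imread("pics/scene0.png");d=cv2.imread("pics/side0.png")
def c(im,x,y,w=100,h=75,k=4):
    o=cv2.resize(im[y:y+h,x:x+w],None,fx=k,fy=k,interpolation=cv2.INTER_CUBIC)
    for i in range(0,w,10):
        cv2.line(o,(i*k,0),(i*k,6 if (x+i)%50 else 16),(0,255,255),1)
    for i in range(0,h,10): cv2.line(o,(0,i*k),(6 if (y+i)%50 else 16,i*k),(0,255,255),1)
    return o
m=np.vstack([np.hstack([c(s,190,180),c(d,270,290)]),np.hstack([c(s,280,200,160,75,4)[:, :400],c(d,270,180,100,75)])])
cv2.imwrite("pics/m1.png",m)
E
```

```text
(no output)
```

View pics/m1.png

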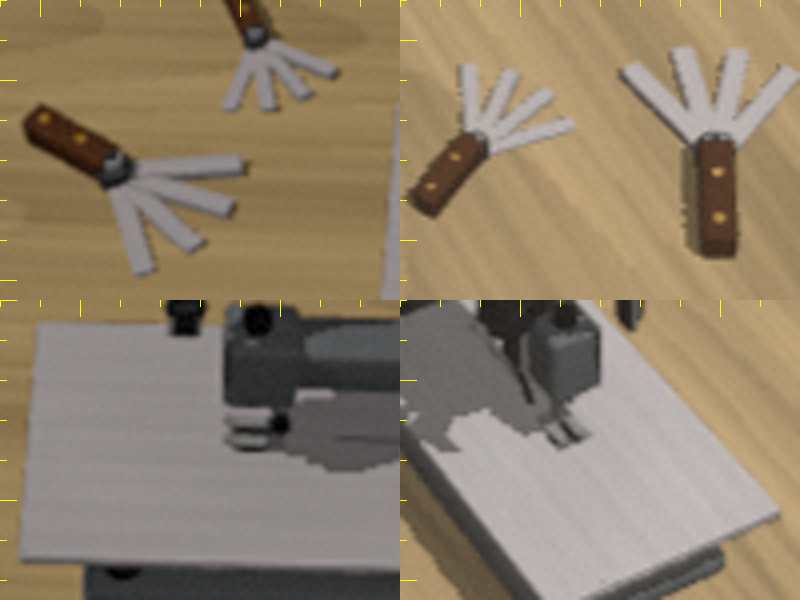

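```bash
cat > h.py <<'E'
import numpy as np,cv2
from scipy.optimize import least_squares
from scipy.spatial.transform import Rotation as R
from station import sensors,cams
def proj(p,E,X):
    c=(np.atleast_2d(X)-E[:3,3])@E[:3,:3]; s=c[:,:2]/c[:,2:]
    s=s*(1+p["k1"]*(s**2).sum(1,keepdims=True))
    return s*[p["fx"],p["fy"]]+[p["cx"],p["cy"]]
def wristE(st,p):
    T=np.eye(4);T[:3,:3]=R.from_quat(st["ee_rot"]).as_matrix();T[:3,3]=st["tool_pos"];return T@p["hand_eye"]
def fit(views,x0):
    """views: (p,E,local pts,pix); pose x,y,yaw on bench; bench z=0"""
    def f(q):
        r=[]
        for p,E,L,u in views:
            X=np.c_[np.array(L)[:,:2]@R.from_rotvec([0,0,q[2]]).as_matrix()[:2,:2].T+q[:2],np.array(L)[:,2]]
            r.append((proj(p,E,X)-u).ravel())
        return np.concatenate(r)
    o=least_squares(f,x0);return o.x,o.fun.reshape(-1,2)
tips=[[.1*np.cos(np.radians(a)),.1*np.sin(np.radians(a)),t] for a,t in((-37.5,.004),(-12.5,.006),(12.5,.008),(37.5,.01))]
E
python3 - <<'E'
from h import *
P={n:cams.camera_params(n) for n in("scene","side","wrist")}
S=P["scene"],P["scene"]["extrinsics"];D=P["side"],P["side"]["extrinsics"]
g,r=fit([(*S,tips,[[225.8,248],[240,241.2],[248,232],[250.5,221.3]]),(*D,tips,[[370+98.5-100+0.5,307.5],[354.7,302.7],[341,302],[326,307.5]])],[.5,-.25,1])
print("gauge",g,np.degrees(g[2]),r.round(1).tolist())
t=.1
s,r=fit([(*S,[[-.16,.105,t],[-.16,-.105,t],[.2,-.105,t]],[[289.5,205.5],[285.5,264.2],[415,268]]),(*D,[[-.16,-.105,t]],[[364.5,233.3]])],[.6,.07,1.5])
print("saw",s,np.degrees(s[2]),r.round(1).tolist())
st=sensors.state();im=cams.get_image("wrist");cv2.imwrite("pics/w1.png",im[:,:,::-1])
p=P["wrist"];c,q=np.cos(s[2]),np.sin(s[2])
for L in([0,0],[-.021,0],[-.021,.013],[-.021,-.013],[-.16,.105],[-.16,-.105]):
    print(L,proj(p,wristE(st,p),[s[0]+c*L[0]-q*L[1],s[1]+q*L[0]+c*L[1],.1]).round(0))
E
```

```text
gauge [ 0.4719777  -0.33651548  1.05109506] 60.22331056063087 [[0.3, -0.1], [-1.2, 0.1], [-0.6, -0.5], [-0.2, -1.0], [-0.9, -0.2], [0.1, -0.6], [-0.6, -0.3], [1.4, -1.2]]
saw [0.56711002 0.05141868 1.57755811] 90.38742136795489 [[-0.2, -1.0], [-1.7, -0.9], [2.1, -0.1], [1.2, -0.9]]
[0, 0] [[341. 167.]]
[-0.021, 0] [[340. 196.]]
[-0.021, 0.013] [[323. 196.]]
[-0.021, -0.013] [[358. 196.]]
[-0.16, 0.105] [[217. 358.]]
[-0.16, -0.105] [[461. 356.]]
```

View pics/w1.png

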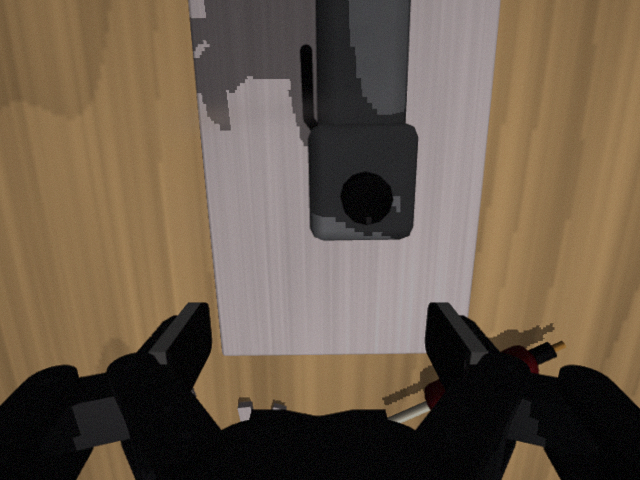

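The large brown gauge is confirmed at scene (218,220): its fan is clearly bigger than the small one's, and leaf1 (the thinnest) is the lowest in that view, with its tip at (226,248). The wrist view shows the front corners of the saw table at (222,355) and (469,353), so I'll add those to the saw fit. Now I move over the gauge.

Call:
{"op": "move_arm", "data": {
  "rows": [
    [[-60, -16, 0], [0, 0, 0], 0],
    [[-60, -16, 0], [0, 0, 0], 0],
    [[-60, -16, 0], [0, 0, 0], 0],
    [[-60, -16, 0], [0, 0, 0], 0],
    [[-60, -16, 0], [0, 0, 0], 0]
  ]
}}

```text
clock: 0.78
tool_pos: [0.4692, -0.3017, 0.2041]
ee_rot: [0.707, 0.707, 0.0, -0.0]
force: [1.0, 0.4, 0.1]
grip_width: 0.997
finger_force: 0.0
```

Call:
{"op": "move_arm", "data": {
  "rows": [
    [[-58, -13, -20], [0, 0, 0], 0],
    [[0, 0, 0], [0, 0, 10], 0],
    [[0, 0, 0], [0, 0, 10], 0],
    [[0, 0, 0], [0, 0, 10], 0],
    [[0, 0, 0], [0, 0, 0], 0]
  ]
}}

```text
clock: 1.4
tool_pos: [0.4569, -0.3577, 0.2238]
ee_rot: [0.866, 0.501, -0.0, -0.0]
force: [-0.3, -0.2, -0.0]
grip_width: 0.998
finger_force: 0.0
```

```bash
python3 - <<'E'
from h import *
P={n:cams.camera_params(n) for n in("scene","side","wrist")}
S=P["scene"],P["scene"]["extrinsics"];D=P["side"],P["side"]["extrinsics"];p=P["wrist"]
T0={"tool_pos":[.549495,.000126,.203461],"ee_rot":[.7071126,.7071005,-.000448,-.000678]};t=.1
W=p,wristE(T0,p)
s,r=fit([(*S,[[-.16,.105,t],[-.16,-.105,t],[.2,-.105,t],[-.021,0,.11]],[[289.5,205.5],[285.5,264.2],[415,268],[336.5,231.5]]),(*D,[[-.16,-.105,t]],[[364.5,233.3]]),
 (*W,[[-.16,.105,t],[-.16,-.105,t]]*2,[[222,355],[469,353]]*2)],[.6,.07,1.5])
print("saw",s,np.degrees(s[2]),r.round(1).tolist())
s2,r=fit([(*W,[[-.16,.105,t],[-.16,-.105,t]],[[222,355],[469,353]])],[.6,.07,1.5]);print("wrist only",s2,r.round(1).tolist())
for q in(s,s2):
  print([proj(W[0],W[1],np.r_[q[:2]+R.from_rotvec([0,0,q[2]]).as_matrix()[:2,:2]@[.07,y],t]).round(0).tolist() for y in(.105,-.105)])
st=sensors.state();im=cams.get_image("wrist");cv2.imwrite("pics/w2.png",im[:,:,::-1])
print(st["tool_pos"],R.from_quat(st["ee_rot"]).as_matrix()[:,0],st["clock"])
g=[.47198,-.33652,1.0511]
print([proj(p,wristE(st,p),np.r_[np.array(g[:2])+R.from_rotvec([0,0,g[2]]).as_matrix()[:2,:2]@L[:2],L[2]]).round(0).tolist() for L in tips])
E
```

```text
saw [0.57101152 0.05456383 1.58262183] 90.6775515547526 [[0.5, 0.2], [-0.5, 0.7], [3.5, 0.9], [0.1, 1.6], [1.8, -2.1], [0.8, 0.5], [-1.6, -0.1], [0.8, 0.5], [-1.6, -0.1]]
wrist only [0.57179529 0.05491423 1.57998949] [[1.1, -0.1], [-1.1, -0.1]]
[[[195.0, 62.0]], [[500.0, 58.0]]]
[[[196.0, 61.0]], [[502.0, 58.0]]]
[ 0.45687056 -0.35771196  0.22377228] [4.98743387e-01 8.66749668e-01 2.18609789e-04] 1.4
[[[381.0, 105.0]], [[342.0, 85.0]], [[298.0, 85.0]], [[259.0, 104.0]]]
```

View pics/w2.png

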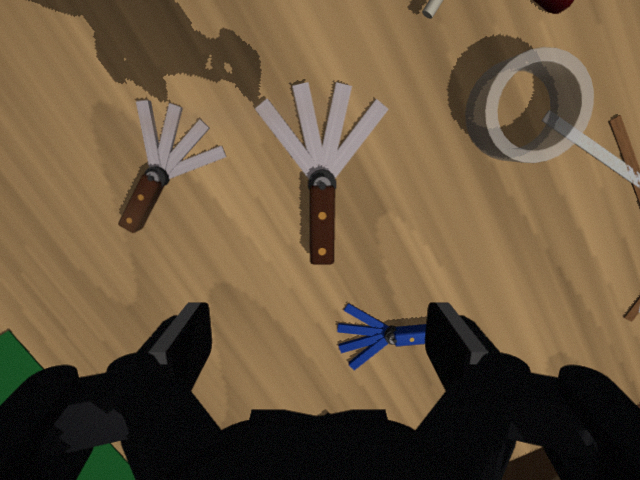

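Wrist view: leaf tips 1 to 4 of the large gauge are at (383,103), (343,84), (300,84) and (263,103). The handle runs vertically at u≈321, clear of the small gauge on the left and the blue one below.

```bash
python3 - <<'E'
from h import *
p=cams.camera_params("wrist");st=sensors.state()
g,r=fit([(p,wristE(st,p),tips,[[383,103],[343,84],[300,84],[263,103]])],[.472,-.337,1.05])
print(g,np.degrees(g[2]),r.round(1).tolist())
X=np.r_[g[:2]-.032*np.array([np.cos(g[2]),np.sin(g[2])]),.012]
print(X,1e3*R.from_quat(st["ee_rot"]).as_matrix().T@(X-st["tool_pos"]))
E
```

```text
[ 0.47503457 -0.33706135  1.05912684] 60.683497731875846 [[0.1, 0.1], [1.4, -0.4], [0.4, -0.3], [-1.9, 0.7]]
[ 0.4593663  -0.36496306  0.012     ] [ -5.16020187   5.87238217 211.83503163]
```

Call:
{"op": "move_arm", "data": {
  "rows": [
    [[-5, 5, 50], [0, 0, -0.5], 0],
    [[0, 0, 55], [0, 0, 0], 0],
    [[0, 0, 55], [0, 0, 0], 0],
    [[0, 0, 35], [0, 0, 0], 0],
    [[0, 0, 16], [0, 0, 0], 0]
  ],
  "newtons": 60
}}

```text
clock: 2.08
tool_pos: [0.4579, -0.3634, 0.0109]
ee_rot: [0.863, 0.505, -0.0, -0.002]
force: [-0.1, 0.4, 0.4]
grip_width: 1.0
finger_force: 0.0
```

Call:
{"op": "move_arm", "data": {
  "rows": [
    [[0, 0, 0], [0, 0, 0], 150],
    [[0, 0, 0], [0, 0, 0], 255],
    [[0, 0, 0], [0, 0, 0], 255],
    [[0, 0, 0], [0, 0, 0], 255],
    [[0, 0, 0], [0, 0, 0], 255]
  ]
}}

```text
clock: 2.7
tool_pos: [0.4591, -0.3648, 0.0137]
ee_rot: [0.864, 0.504, 0.0, 0.0]
force: [-0.0, -0.8, -0.3]
grip_width: -0.003
finger_force: 0.0
```

```bash
python3 - <<'E'
from h import *
a=cams.get_image("wrist");b=cams.get_image("side");print(sensors.state())
b=cv2.resize(b[240:420,240:440],None,fx=2.67,fy=2.67)
m=np.hstack([cv2.resize(a,(400,300)),cv2.resize(b,(400,360))[:300]])
cv2.imwrite("pics/c3.png",m[:,:,::-1])
E
```

```text
{'clock': 2.8, 'joints': array([-8.61621916e-01,  5.10140405e-01,  1.67085963e+00, -3.81221467e-05,
        9.60291108e-01, -3.46774714e-01]), 'qvel': array([ 0.00050652,  0.0018837 ,  0.00107246, -0.00071052,  0.00035801,
        0.00219765]), 'tau': array([ 4.63085482e-03, -5.24746478e+01, -2.28115332e+01, -2.10338922e-04,
       -2.78247426e-03, -1.01228026e-03]), 'tool_pos': array([ 0.45891472, -0.36467977,  0.01336691]), 'ee_rot': array([8.63823712e-01, 5.03794175e-01, 1.18035255e-05, 1.51100348e-04]), 'force': array([ 0.13117404, -0.44568353, -0.24598442]), 'moment': array([0.04651451, 0.01088257, 0.00022196]), 'finger_force': 0.0, 'grip_width': -0.0023212446967422955}
```

View pics/c3.png

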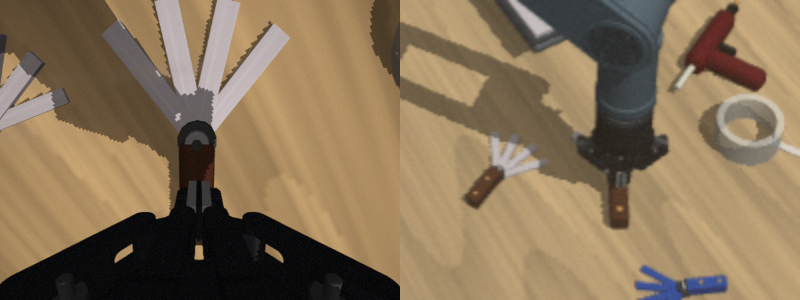

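The fingers read fully shut with no grip force, although the handle is beneath or between them. I'll reopen and look closely.

```bash
python3 - <<'E'
from h import *
cv2.imwrite("pics/wa.png",cams.get_image("wrist")[:,:,::-1]);cv2.imwrite("pics/sa.png",cams.get_image("side")[:,:,::-1])
E
```

Call:
{"op": "move_arm", "data": {
  "rows": [
    [[0, 0, 0], [0, 0, 0], 0],
    [[0, 0, 0], [0, 0, 0], 0],
    [[0, 0, 0], [0, 0, 0], 0],
    [[0, 0, 0], [0, 0, 0], 0]
  ]
}}

```text
clock: 3.4
tool_pos: [0.4589, -0.3646, 0.0131]
ee_rot: [0.864, 0.504, 0.0, -0.0]
force: [0.1, 0.1, 0.0]
grip_width: 0.848
finger_force: 0.0
```

```bash
python3 - <<'E'
from h import *
cv2.imwrite("pics/wb.png",cams.get_image("wrist")[:,:,::-1])
a=cv2.imread("pics/wa.png");b=cv2.imread("pics/wb.png");s=cv2.imread("pics/sa.png")
k=lambda i,x,y,w,h,W,H:cv2.resize(i[y:y+h,x:x+w],(W,H),interpolation=cv2.INTER_CUBIC)
m=np.vstack([np.hstack([k(a,220,180,200,150,400,300),k(b,220,180,200,150,400,300)]),np.hstack([k(s,310,300,80,60,400,300),k(b,0,0,640,480,400,300)])])
cv2.imwrite("pics/c4.png",cv2.convertScaleAbs(m,alpha=1.6))
E
```

```text
(no output)
```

View pics/c4.png

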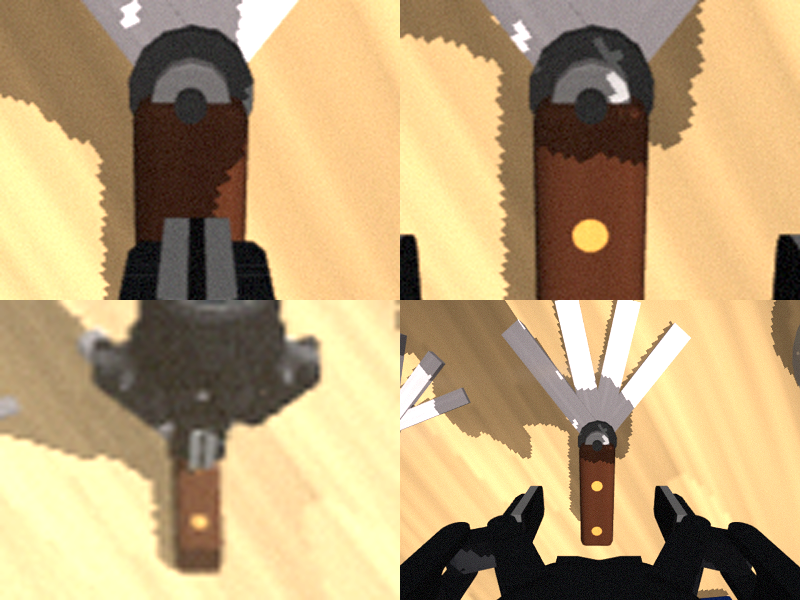

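In c4 the shut fingertips end at about row 289, on top of the handle. The 72 mm open gap spans about 180 px, so the tips are about 0.145 m from the camera. They therefore stand about 35 mm higher than the stated tool offset, and the bench scale agrees with the camera height. The fingers closed above the handle, so I'll descend further in small steps and watch the force.

Call:
{"op": "move_arm", "data": {
  "rows": [
    [[0, 0, 8], [0, 0, 0], 0],
    [[0, 0, 6], [0, 0, 0], 0],
    [[0, 0, 4], [0, 0, 0], 0],
    [[0, 0, 0], [0, 0, 0], 0]
  ]
}}

```text
clock: 3.95
tool_pos: [0.4586, -0.3643, -0.0055]
ee_rot: [0.864, 0.504, -0.0, -0.001]
force: [-0.1, -0.8, -0.9]
grip_width: 1.001
finger_force: 0.0
```

Call:
{"op": "move_arm", "data": {
  "rows": [
    [[0, 0, 4], [0, 0, 0], 0],
    [[0, 0, 3], [0, 0, 0], 0],
    [[0, 0, 0], [0, 0, 0], 0]
  ]
}}

```text
clock: 4.32
tool_pos: [0.4587, -0.3644, -0.0121]
ee_rot: [0.864, 0.504, -0.0, -0.0]
force: [-0.1, -0.3, 0.2]
grip_width: 1.001
finger_force: 0.0
```

Call:
{"op": "move_arm", "data": {
  "rows": [
    [[0, 0, 4], [0, 0, 0], 0],
    [[0, 0, 3], [0, 0, 0], 0],
    [[0, 0, 0], [0, 0, 0], 130],
    [[0, 0, 0], [0, 0, 0], 130],
    [[0, 0, 0], [0, 0, 0], 130]
  ],
  "newtons": 60
}}

```text
clock: 4.95
tool_pos: [0.4589, -0.3647, -0.0188]
ee_rot: [0.864, 0.504, 0.0, 0.0]
force: [0.3, 0.1, -0.2]
grip_width: 0.487
finger_force: 0.0
```

Call:
{"op": "move_arm", "data": {
  "rows": [
    [[0, 0, 0], [0, 0, 0], 255],
    [[0, 0, 0], [0, 0, 0], 255],
    [[0, 0, 0], [0, 0, 0], 255],
    [[0, 0, 0], [0, 0, 0], 255]
  ]
}}

```text
clock: 5.45
tool_pos: [0.459, -0.3648, -0.0185]
ee_rot: [0.864, 0.504, 0.0, 0.0]
force: [-1.2, 0.2, 5.0]
grip_width: 0.291
finger_force: 60.1
```

Call:
{"op": "move_arm", "data": {
  "rows": [
    [[0, 0, -15], [0, 0, 0], 255],
    [[0, 0, -45], [0, 0, 0], 255],
    [[0, 0, -50], [0, 0, 0], 255],
    [[0, 0, -50], [0, 0, -9.5], 255],
    [[0, 0, 0], [0, 0, -10], 255]
  ]
}}

```text
clock: 6.08
tool_pos: [0.461, -0.3668, 0.1468]
ee_rot: [0.764, 0.645, 0.0, 0.005]
force: [0.2, -0.6, -2.9]
grip_width: 0.291
finger_force: 59.6
```

Call:
{"op": "move_arm", "data": {
  "rows": [
    [[0, 0, 0], [0, 0, -10], 255],
    [[0, 0, 0], [0, 0, -10], 255],
    [[0, 0, 0], [0, 0, -10], 255],
    [[0, 0, 0], [0, 0, -10], 255],
    [[0, 0, 0], [0, 0, -8], 255]
  ]
}}

```text
clock: 6.7
tool_pos: [0.4587, -0.3643, 0.1414]
ee_rot: [0.436, 0.9, 0.0, -0.0]
force: [-0.2, 0.5, -2.0]
grip_width: 0.289
finger_force: 59.5
```

Call:
{"op": "move_arm", "data": {
  "rows": [
    [[0, 0, 0], [0, 0, 0], 255]
  ]
}}

```text
clock: 6.82
tool_pos: [0.4587, -0.3643, 0.1413]
ee_rot: [0.439, 0.899, 0.0, -0.0]
force: [-0.4, -0.3, -1.8]
grip_width: 0.294
finger_force: 59.5
```

```bash
cat >> h.py <<'E'
ANG=dict(zip((1,2,3,4),(-37.5,-12.5,12.5,37.5)));Z0=-.0185
def plan(saw,i,X,u,grip=.032,Y=0.):
    """tool shift (mm, tool axes) and turn (deg, tool z) to bring leaf i's tip to saw (X,Y), underside u above table"""
    st=sensors.state();M=R.from_quat(st["ee_rot"]).as_matrix()
    yaw=saw[2]-np.radians(ANG[i]);c,s=np.cos(saw[2]),np.sin(saw[2])
    piv=np.array(saw[:2])+[c*(X-.1)-s*Y,s*(X-.1)+c*Y]
    T=np.r_[piv-grip*np.array([np.cos(yaw),np.sin(yaw)]),.1+u+Z0]
    y0=np.arctan2(M[1,0],M[0,0])
    print("tcp",st["tool_pos"].round(4),"target",T.round(4),"shift",(1e3*M.T@(T-st["tool_pos"])).round(1),"turn",round(-np.degrees(yaw-y0),2),"tilt",M[2,:2].round(4),"force",st["force"].round(1),"w",round(st["grip_width"],3),"t",st["clock"])
E
python3 -c "
from h import *
plan([.571,.0545,np.radians(90.6)],1,-.06,.03)"
```

```text
tcp [ 0.4587 -0.3643  0.1413] target [ 0.5924 -0.1307  0.1115] shift [102.1 249.1  29.9] turn -0.17 tilt [0.0004 0.0001] force [-0.4 -0.3 -1.8] w 0.294 t 6.825
```

Call:
{"op": "move_arm", "data": {
  "rows": [
    [[20, 50, 0], [0, 0, 0], 255],
    [[20, 50, 0], [0, 0, 0], 255],
    [[20, 50, 0], [0, 0, 0], 255],
    [[20, 50, 0], [0, 0, 0], 255],
    [[22, 49, 0], [0, 0, 0], 255]
  ]
}}

```text
clock: 7.45
tool_pos: [0.593, -0.1293, 0.1414]
ee_rot: [0.44, 0.898, -0.0, 0.0]
force: [-0.1, -1.2, -1.5]
grip_width: 0.29
finger_force: 59.7
```

Call:
{"op": "move_arm", "data": {
  "rows": [
    [[0, 0, 15], [0, 0, 0], 255],
    [[0, 0, 10], [0, 0, 0], 255],
    [[0, 0, 0], [0, 0, 0], 255]
  ]
}}

```text
clock: 7.82
tool_pos: [0.5908, -0.1317, 0.1147]
ee_rot: [0.439, 0.898, -0.0, -0.002]
force: [0.4, -0.1, -3.3]
grip_width: 0.291
finger_force: 59.9
```

```bash
python3 - <<'E'
from h import *
saw=[.571,.0545,np.radians(90.6)]
plan(saw,1,-.06,.03)
p=cams.camera_params("wrist");st=sensors.state();w=cams.get_image("wrist");s=cams.get_image("side");sc=cams.get_image("scene")
np.save("pose5.npy",np.r_[st["tool_pos"],st["ee_rot"]])
for n,i in(("w",w),("s",s),("sc",sc)):cv2.imwrite(f"pics/{n}5.png",i[:,:,::-1])
k=lambda i,x,y,a,b,W,H:cv2.resize(i[y:y+b,x:x+a],(W,H),interpolation=cv2.INTER_CUBIC)
m=np.hstack([w,np.vstack([k(sc,270,190,80,120,160,240),k(s,280,170,80,120,160,240)])])
cv2.imwrite("pics/c5.png",m[:,:,::-1])
E=wristE(st,p);c,q=np.cos(saw[2]),np.sin(saw[2])
for L in([-.021,.013,.108],[-.021,-.013,.108],[-.16,.105,.1],[-.16,-.105,.1]):print(proj(p,E,[saw[0]+c*L[0]-q*L[1],saw[1]+q*L[0]+c*L[1],L[2]]).round(0))
M=R.from_quat(st["ee_rot"]).as_matrix()
# leaf tips in tool frame: pivot at x=+32
print("tips",[proj(p,p["hand_eye"],[.032+t[0],t[1],-Z0-t[2]-0.0]).round(0).tolist() for t in tips])
E
```

```text
tcp [ 0.5908 -0.1317  0.1147] target [ 0.5924 -0.1307  0.1115] shift [-0.2  1.9  3.2] turn -0.24 tilt [ 0.0025 -0.0018] force [ 0.4 -0.1 -3.3] w 0.291 t 7.825
[[497. -60.]]
[[541. -16.]]
[[142.  85.]]
[[467. 327.]]
tips [[[182.0, 47.0]], [[265.0, -0.0]], [[364.0, -2.0]], [[452.0, 43.0]]]
```

View pics/c5.png

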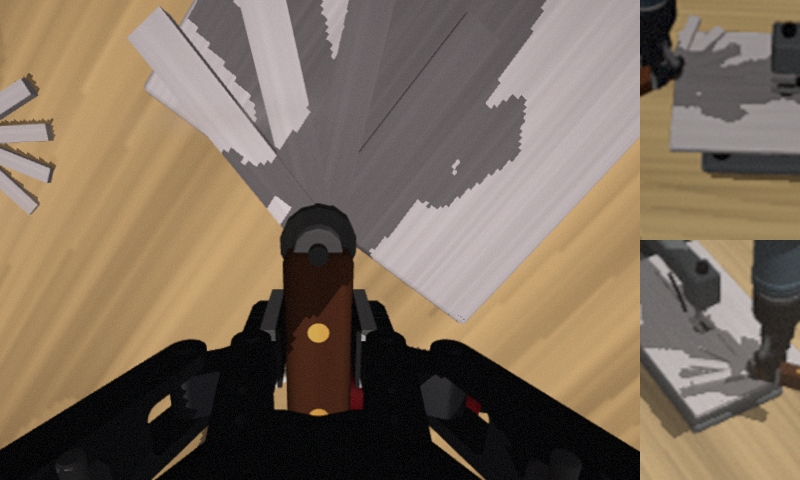

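Wrist view: table corners at (463,320) and (147,86), leaf4's tip mid at (146,25), leaf1's at about (482,26). The gauge is held straight.

```bash
python3 - <<'E'
from h import *
p=cams.camera_params("wrist");z=np.load("pose5.npy");E5=wristE({"tool_pos":z[:3],"ee_rot":z[3:]},p)
T0={"tool_pos":[.549495,.000126,.203461],"ee_rot":[.7071126,.7071005,-.000448,-.000678]};E0=wristE(T0,p)
S=cams.camera_params("scene");D=cams.camera_params("side");t=.1
cor=[[-.16,.105,t],[-.16,-.105,t]]
s,r=fit([(p,E5,cor,[[147,86],[463,320]])],[.57,.05,1.58]);print("w5",s,np.degrees(s[2]),r.round(1).tolist())
s,r=fit([(p,E5,cor,[[147,86],[463,320]]),(p,E0,cor,[[222,355],[469,353]]),(S,S["extrinsics"],cor+[[.2,-.105,t],[-.021,0,.11]],[[289.5,205.5],[285.5,264.2],[415,268],[336.5,231.5]])],[.57,.05,1.58]);print("all",s,np.degrees(s[2]),r.round(1).tolist())
# grip: tips in tool frame, unknown gx, yaw offset, z
U=np.array([[482,26],[146,25]])
f=lambda q:(proj(p,p["hand_eye"],[[q[0]+.1*np.cos(np.radians(a)+q[1]),-.1*np.sin(np.radians(a)+q[1]),q[2]-th] for a,th in((-37.5,.004),(37.5,.01))])-U).ravel()
o=least_squares(f,[.032,0,-.0185]);print(o.x,o.fun.round(1))
o=least_squares(lambda q:f([q[0],q[1],-.0185]),[.032,0]);print(o.x,o.fun.round(1))
E
```

```text
w5 [0.57022268 0.05556008 1.58555673] 90.84570864727758 [[-4.6, -2.6], [5.4, 5.2]]
all [0.57073019 0.05499144 1.58430602] 90.77404866166624 [[-4.5, -1.4], [4.9, 6.4], [-0.5, -0.9], [-2.4, -1.9], [0.6, 0.2], [-0.3, 0.7], [3.7, 0.7], [0.2, 1.5]]
[ 0.03083038 -0.00490932 -0.01512911] [-2.8  2.8 -2.4 -2.7]
[ 0.02979192 -0.00559635] [ 0.9  3.4 -6.4 -2.5]
```

```bash
sed -i 's/grip=.032/grip=.031/' h.py; echo 'SAW=[.5707,.055,np.radians(90.7)]' >> h.py; python3 -c "
from h import *
plan(SAW,1,-.045,.004)"
```

```text
tcp [ 0.5921 -0.1322  0.1165] target [ 0.5916 -0.1144  0.0855] shift [14.4 10.6 31. ] turn -0.33 tilt [-0.0005  0.0001] force [ 0.4  0.  -2. ] w 0.291 t 7.975
```

Call:
{"op": "move_arm", "data": {
  "rows": [
    [[14, 10, 10], [0, 0, -0.3], 255],
    [[0, 0, 12], [0, 0, 0], 255],
    [[0, 0, 7], [0, 0, 0], 255],
    [[0, 0, 2], [0, 0, 0], 255],
    [[0, 0, 0], [0, 0, 0], 255]
  ]
}}

```text
clock: 8.6
tool_pos: [0.5916, -0.1139, 0.085]
ee_rot: [0.436, 0.9, -0.0, -0.0]
force: [0.5, 0.2, -3.3]
grip_width: 0.294
finger_force: 59.9
```

Call:
{"op": "move_arm", "data": {
  "rows": [
    [[0, 0, 1], [0, 0, 0], 255],
    [[0, 0, 1], [0, 0, 0], 255],
    [[0, 0, 0], [0, 0, 0], 255]
  ]
}}

```text
clock: 8.98
tool_pos: [0.5916, -0.1138, 0.0832]
ee_rot: [0.436, 0.9, -0.0, 0.0]
force: [-0.2, -0.6, -1.7]
grip_width: 0.287
finger_force: 59.9
```

Call:
{"op": "move_arm", "data": {
  "rows": [
    [[0, 0, 1], [0, 0, 0], 255],
    [[0, 0, 0], [0, 0, 0], 255]
  ]
}}

```text
clock: 9.22
tool_pos: [0.5915, -0.1137, 0.0821]
ee_rot: [0.436, 0.9, -0.0, -0.0]
force: [-0.2, 0.1, -1.7]
grip_width: 0.291
finger_force: 59.9
```

Call:
{"op": "move_arm", "data": {
  "rows": [
    [[0, 0, 0.5], [0, 0, 0], 255],
    [[0, 0, 0], [0, 0, 0], 255]
  ]
}}

```text
clock: 9.48
tool_pos: [0.5915, -0.1138, 0.0816]
ee_rot: [0.436, 0.9, 0.0, -0.0]
force: [-0.0, -0.5, -2.0]
grip_width: 0.291
finger_force: 59.9
```

Call:
{"op": "move_arm", "data": {
  "rows": [
    [[0, 0, 0.5], [0, 0, 0], 255],
    [[0, 0, 0], [0, 0, 0], 255]
  ]
}}

```text
clock: 9.72
tool_pos: [0.5916, -0.1137, 0.0815]
ee_rot: [0.436, 0.9, 0.0, 0.0]
force: [-1.7, 0.2, -0.1]
grip_width: 0.291
finger_force: 60.4
```

Call:
{"op": "move_arm", "data": {
  "rows": [
    [[3.2, 2.4, 0], [0, 0, 0], 255],
    [[3.2, 2.4, 0], [0, 0, 0], 255],
    [[3.2, 2.4, 0], [0, 0, 0], 255],
    [[3.2, 2.4, 0], [0, 0, 0], 255],
    [[3.2, 2.4, 0], [0, 0, 0], 255]
  ]
}}

```text
clock: 10.35
tool_pos: [0.5914, -0.0937, 0.0815]
ee_rot: [0.436, 0.9, -0.0, 0.0]
force: [0.7, -2.7, 4.0]
grip_width: 0.292
finger_force: 60.5
```

Call:
{"op": "move_arm", "data": {
  "rows": [
    [[3.2, 2.4, 0], [0, 0, 0], 255],
    [[3.2, 2.4, 0], [0, 0, 0], 255],
    [[0, 0, 0], [0, 0, 0], 255]
  ]
}}

```text
clock: 10.72
tool_pos: [0.5911, -0.0852, 0.0815]
ee_rot: [0.436, 0.9, 0.0, 0.0]
force: [1.3, -0.4, 4.8]
grip_width: 0.29
finger_force: 60.9
```

Call:
{"op": "move_arm", "data": {
  "rows": [
    [[3.2, 2.4, 0], [0, 0, 0], 255],
    [[3.2, 2.4, 0], [0, 0, 0], 255],
    [[0, 0, 0], [0, 0, 0], 255]
  ]
}}

```text
clock: 11.1
tool_pos: [0.591, -0.0775, 0.0815]
ee_rot: [0.436, 0.9, 0.0, 0.0]
force: [0.1, -0.8, 6.4]
grip_width: 0.289
finger_force: 60.9
```

Call:
{"op": "move_arm", "data": {
  "rows": [
    [[3.2, 2.4, 0], [0, 0, 0], 255],
    [[3.2, 2.4, 0], [0, 0, 0], 255],
    [[2.4, 1.8, 0], [0, 0, 0], 255],
    [[0, 0, 0], [0, 0, 0], 255]
  ]
}}

```text
clock: 11.6
tool_pos: [0.5907, -0.0666, 0.0815]
ee_rot: [0.436, 0.9, 0.0, 0.0]
force: [0.8, -1.7, 5.4]
grip_width: 0.291
finger_force: 60.9
```

```bash
python3 - <<'E'
from h import *
plan(SAW,1,.0,.0)
w=cams.get_image("wrist");s=cams.get_image("side");sc=cams.get_image("scene")
for n,i in(("w",w),("s",s),("sc",sc)):cv2.imwrite(f"pics/{n}6.png",i[:,:,::-1])
k=lambda i,x,y,a,b,W,H:cv2.resize(i[y:y+b,x:x+a],(W,H),interpolation=cv2.INTER_CUBIC)
m=np.vstack([np.hstack([k(sc,290,200,80,60,400,300),k(s,270,180,80,60,400,300)]),np.hstack([k(w,240,0,400,300,400,300),k(s,240,150,120,90,400,300)])])
cv2.imwrite("pics/c6.png",cv2.convertScaleAbs(m[:,:,::-1],alpha=1.5))
E
```

```text
tcp [ 0.5907 -0.0666  0.0815] target [ 0.5911 -0.0694  0.0815] shift [-2.4 -1.4 -0. ] turn 0.11 tilt [-0.0005  0.0005] force [ 0.8 -1.7  5.4] w 0.291 t 11.6
```

View pics/c6.png

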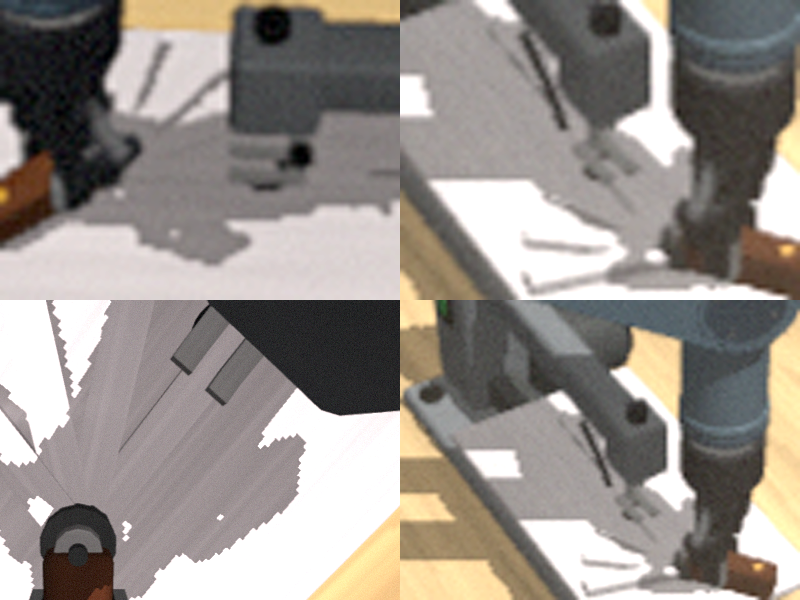

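```bash
python3 - <<'E'
from h import *
p=cams.camera_params("wrist");st=sensors.state();E=wristE(st,p)
ob=np.array([[410,358],[428,375],[446,388],[463,404]])-[0,0]
for zz in(.107,.109,.111):
    L=[[-.021,y,zz] for y in(.013,.004,-.004,-.013)]
    s,r=fit([(p,E,L,ob)],SAW);print(zz,s,np.degrees(s[2]),r.round(1).tolist())
c,q=np.cos(SAW[2]),np.sin(SAW[2])
# leaf-1 left edge in tool frame (gauge->tool flips y); observed vs model
a=np.radians(-37.5)
for d in(.05,.09,.1):
  for w in(.008,-.008):
    x,y=d*np.cos(a)-w*np.sin(a),d*np.sin(a)+w*np.cos(a)
    print(d,w,proj(p,p["hand_eye"],[.031+x,-y,Z0-.004]).round(1))
E
```

```text
0.107 [ 0.65885403 -0.04009178  1.54181165] 88.33930047978353 [[6.9, 7.7], [2.8, 1.5], [-3.1, -2.2], [-6.8, -7.9]]
0.109 [ 0.65736313 -0.03939508  1.54019304] 88.24656063506313 [[6.6, 7.5], [2.7, 1.4], [-3.0, -2.1], [-6.6, -7.6]]
0.111 [ 0.65587283 -0.03869852  1.53855365] 88.152630915949 [[6.4, 7.2], [2.6, 1.4], [-3.0, -2.0], [-6.3, -7.4]]
0.05 0.008 [[376.9 124.5]]
0.05 -0.008 [[408.3 150.6]]
0.09 0.008 [[447.4  33.5]]
0.09 -0.008 [[479.1  62.9]]
0.1 0.008 [[466.1   9.4]]
0.1 -0.008 [[497.9  39.6]]
```

```bash
python3 - <<'E'
from h import *
p=cams.camera_params("wrist");st=sensors.state();E=wristE(st,p)
ob=np.array([[410,58],[428,75],[446,88],[463,104]])
for zz in(.107,.109,.111):
    L=[[-.021,y,zz] for y in(.013,.004,-.004,-.013)]
    s,r=fit([(p,E,L,ob)],SAW);print(zz,s,np.degrees(s[2]),r.round(1).tolist())
c,q=np.cos(SAW[2]),np.sin(SAW[2])
for y in(.008,.006,.004,.002,0):
  print(y,[proj(p,E,[SAW[0]+c*x-q*y,SAW[1]+q*x+c*y,.104]).round(1).tolist() for x in(-.06,-.021)])
E
```

```text
0.107 [0.56916223 0.05337964 1.60404349] 91.90492205750691 [[-0.1, 0.3], [0.7, -0.6], [-0.8, 0.4], [0.2, -0.1]]
0.109 [0.56885494 0.05277465 1.60475649] 91.94577429356225 [[-0.5, 0.0], [0.6, -0.7], [-0.7, 0.5], [0.6, 0.2]]
0.111 [0.56854743 0.05216961 1.60548624] 91.98758545502649 [[-0.9, -0.3], [0.5, -0.8], [-0.6, 0.6], [1.0, 0.5]]
0.008 [[[357.2, 152.2]], [[423.6, 66.8]]]
0.006 [[[361.1, 155.4]], [[427.6, 70.3]]]
0.004 [[[365.1, 158.6]], [[431.6, 73.9]]]
0.002 [[[369.0, 161.8]], [[435.6, 77.5]]]
0 [[[372.9, 164.9]], [[439.5, 81.0]]]
```

Leaf 1 went in freely: there was no real push, and its left edge passes under the left toe at wrist pixel (427,70). The toes at (410,58) to (463,104) show it about 3 mm off-centre toward world +x, so I'll correct that for the next leaf. Now I pull straight back.

Call:
{"op": "move_arm", "data": {
  "rows": [
    [[-4.8, -3.6, 0], [0, 0, 0], 255],
    [[-7.9, -6.1, 0], [0, 0, 0], 255],
    [[-7.9, -6.1, 0], [0, 0, 0], 255],
    [[-7.9, -6.1, 0], [0, 0, 0], 255],
    [[-7.9, -6.1, 0], [0, 0, 0], 255]
  ]
}}

```text
clock: 12.38
tool_pos: [0.5909, -0.1107, 0.0814]
ee_rot: [0.436, 0.9, 0.002, -0.001]
force: [-0.1, 4.8, 6.9]
grip_width: 0.289
finger_force: 61.1
```

Call:
{"op": "move_arm", "data": {
  "rows": [
    [[-7.9, -6.1, 0], [0, 0, 0], 255],
    [[0, 0, -8], [0, 0, 0], 255],
    [[0, 0, 0], [0, 0, 9], 255],
    [[0, 0, 0], [0, 0, 9], 255],
    [[0, 0, 0], [0, 0, 7], 255]
  ]
}}

```text
clock: 13.0
tool_pos: [0.5901, -0.1216, 0.0883]
ee_rot: [0.622, 0.783, -0.0, -0.001]
force: [-0.0, 0.5, -2.5]
grip_width: 0.291
finger_force: 60.0
```

Call:
{"op": "move_arm", "data": {
  "rows": [
    [[0, 0, 0], [0, 0, 0], 255]
  ]
}}

```text
clock: 13.12
tool_pos: [0.5903, -0.1218, 0.0884]
ee_rot: [0.62, 0.785, -0.0, -0.001]
force: [0.2, -0.2, -3.9]
grip_width: 0.293
finger_force: 59.9
```

```bash
echo 'SAW=[.568,.054,np.radians(90.8)]' >> h.py; python3 -c "
from h import *
plan(SAW,2,-.045,.001)"
```

```text
tcp [ 0.5903 -0.1218  0.0884] target [ 0.5772 -0.1212  0.0825] shift [  3.6 -12.6   5.9] turn 0.08 tilt [ 0.0016 -0.0017] force [ 0.2 -0.2 -3.9] w 0.293 t 13.125
```

Call:
{"op": "move_arm", "data": {
  "rows": [
    [[3.5, -12.5, 0], [0, 0, 0], 255],
    [[0, 0, 4], [0, 0, 0], 255],
    [[0, 0, 2], [0, 0, 0], 255],
    [[0, 0, 0.7], [0, 0, 0], 255],
    [[0, 0, 0], [0, 0, 0], 255]
  ]
}}

```text
clock: 13.75
tool_pos: [0.5782, -0.1222, 0.0824]
ee_rot: [0.62, 0.784, -0.0, -0.0]
force: [0.4, 0.6, -1.2]
grip_width: 0.291
finger_force: 60.0
```

Call:
{"op": "move_arm", "data": {
  "rows": [
    [[0, 0, 0.4], [0, 0, 0], 255],
    [[0, 0, 0], [0, 0, 0], 255]
  ]
}}

```text
clock: 14.0
tool_pos: [0.5782, -0.1222, 0.0821]
ee_rot: [0.62, 0.784, 0.0, 0.0]
force: [1.3, 0.7, -2.3]
grip_width: 0.292
finger_force: 60.0
```

```bash
python3 -c "
from h import *
plan(SAW,2,-.045,.0)"
```

```text
tcp [ 0.5782 -0.1222  0.0821] target [ 0.5772 -0.1212  0.0815] shift [ 1.2 -0.8  0.6] turn 0.0 tilt [-0.      0.0001] force [ 1.3  0.7 -2.3] w 0.292 t 14.0
```

Call:
{"op": "move_arm", "data": {
  "rows": [
    [[0.2, -0.8, 0.7], [0, 0, 0], 255],
    [[0, 0, 0], [0, 0, 0], 255]
  ]
}}

```text
clock: 14.25
tool_pos: [0.5774, -0.1221, 0.0815]
ee_rot: [0.62, 0.784, 0.0, 0.0]
force: [0.7, 0.6, -0.9]
grip_width: 0.289
finger_force: 60.0
```

Call:
{"op": "move_arm", "data": {
  "rows": [
    [[3.9, 0.9, 0], [0, 0, 0], 255],
    [[3.9, 0.9, 0], [0, 0, 0], 255],
    [[3.9, 0.9, 0], [0, 0, 0], 255],
    [[3.9, 0.9, 0], [0, 0, 0], 255],
    [[2, 0.4, 0], [0, 0, 0], 255]
  ]
}}

```text
clock: 14.88
tool_pos: [0.5772, -0.1038, 0.0815]
ee_rot: [0.62, 0.784, -0.0, 0.0]
force: [0.2, -0.3, -0.3]
grip_width: 0.288
finger_force: 60.2
```

Call:
{"op": "move_arm", "data": {
  "rows": [
    [[2, 0.4, 0], [0, 0, 0], 255],
    [[2, 0.4, 0], [0, 0, 0], 255],
    [[2, 0.4, 0], [0, 0, 0], 255]
  ]
}}

```text
clock: 15.25
tool_pos: [0.577, -0.0981, 0.0815]
ee_rot: [0.621, 0.784, -0.0, 0.0]
force: [-0.2, -1.2, 1.1]
grip_width: 0.286
finger_force: 60.3
```

Call:
{"op": "move_arm", "data": {
  "rows": [
    [[2, 0.4, 0], [0, 0, 0], 255],
    [[2, 0.4, 0], [0, 0, 0], 255]
  ]
}}

```text
clock: 15.5
tool_pos: [0.5769, -0.0939, 0.0815]
ee_rot: [0.62, 0.784, 0.0, 0.0]
force: [0.1, -2.2, 1.9]
grip_width: 0.287
finger_force: 60.4
```

Call:
{"op": "move_arm", "data": {
  "rows": [
    [[2, 0.4, 0], [0, 0, 0], 255],
    [[2, 0.4, 0], [0, 0, 0], 255]
  ]
}}

```text
clock: 15.75
tool_pos: [0.5768, -0.0899, 0.0815]
ee_rot: [0.62, 0.784, -0.0, 0.0]
force: [-0.3, -3.3, 1.3]
grip_width: 0.289
finger_force: 60.5
```

Call:
{"op": "move_arm", "data": {
  "rows": [
    [[2, 0.4, 0], [0, 0, 0], 255],
    [[2, 0.4, 0], [0, 0, 0], 255]
  ]
}}

```text
clock: 16.0
tool_pos: [0.5768, -0.0868, 0.0815]
ee_rot: [0.62, 0.784, -0.001, 0.001]
force: [0.8, -6.4, 0.6]
grip_width: 0.297
finger_force: 60.4
```

Call:
{"op": "move_arm", "data": {
  "rows": [
    [[2, 0.4, 0], [0, 0, 0], 255],
    [[2, 0.4, 0], [0, 0, 0], 255]
  ]
}}

```text
clock: 16.25
tool_pos: [0.5767, -0.0831, 0.0815]
ee_rot: [0.62, 0.784, -0.001, 0.001]
force: [0.9, -7.1, 1.0]
grip_width: 0.289
finger_force: 60.4
```

Call:
{"op": "move_arm", "data": {
  "rows": [
    [[2, 0.4, 0], [0, 0, 0], 255],
    [[2, 0.4, 0], [0, 0, 0], 255]
  ]
}}

```text
clock: 16.5
tool_pos: [0.5766, -0.0791, 0.0815]
ee_rot: [0.62, 0.784, -0.001, 0.001]
force: [0.4, -7.6, 0.7]
grip_width: 0.288
finger_force: 60.4
```

Call:
{"op": "move_arm", "data": {
  "rows": [
    [[2, 0.4, 0], [0, 0, 0], 255],
    [[2, 0.4, 0], [0, 0, 0], 255],
    [[0, 0, 0], [0, 0, 0], 255]
  ]
}}

```text
clock: 16.88
tool_pos: [0.5764, -0.0748, 0.0815]
ee_rot: [0.62, 0.784, -0.001, 0.001]
force: [0.2, -6.5, 1.0]
grip_width: 0.292
finger_force: 60.4
```

```bash
python3 - <<'E'
from h import *
plan(SAW,2,.002,.0)
w=cams.get_image("wrist");cv2.imwrite("pics/w7.png",w[:,:,::-1])
a=cv2.imread("pics/s6.png");b=cams.get_image("side")[:,:,::-1];cv2.imwrite("pics/s7.png",b)
# hold-down collar/foot lift: image shift of the foot between leaf1-in and now
A,B=[cv2.cvtColor(np.ascontiguousarray(i[195:225,295:330]),cv2.COLOR_BGR2GRAY).astype(np.float32) for i in(a,b)]
print(cv2.phaseCorrelate(A,B), np.abs(A-B).mean())
E
```

```text
tcp [ 0.5764 -0.0748  0.0815] target [ 0.5765 -0.0742  0.0815] shift [0.6 0.2 0. ] turn -0.0 tilt [-0.0021  0.0003] force [ 0.2 -6.5  1. ] w 0.292 t 16.875
((-0.48626730789020556, 0.6375702370775009), 0.5157285460719356) 23.353333
```

Leaf 2 binds: drag rose from about 2 N to a steady 6.5–7.6 N as its end came under the sole, against 1–2.7 N for leaf 1 under a firmer press on the table. I slide it in 2 mm more and let go.

Call:
{"op": "move_arm", "data": {
  "rows": [
    [[2, 0.4, 0], [0, 0, 0], 255],
    [[0, 0, -0.4], [0, 0, 0], 255],
    [[0, 0, 0], [0, 0, 0], 255]
  ],
  "newtons": 20
}}

```text
clock: 17.35
tool_pos: [0.5762, -0.0727, 0.0816]
ee_rot: [0.621, 0.784, -0.001, 0.001]
force: [0.1, -6.3, -0.0]
grip_width: 0.291
finger_force: 60.2
```

Call:
{"op": "move_arm", "data": {
  "rows": [
    [[0, 0, 0], [0, 0, 0], 160],
    [[0, 0, 0], [0, 0, 0], 120],
    [[0, 0, 0], [0, 0, 0], 60],
    [[0, 0, 0], [0, 0, 0], 0],
    [[0, 0, 0], [0, 0, 0], 0]
  ]
}}

```text
clock: 17.98
tool_pos: [0.576, -0.0713, 0.0817]
ee_rot: [0.62, 0.784, 0.0, -0.0]
force: [0.0, -0.0, -0.2]
grip_width: 1.003
finger_force: 0.0
```

Call:
{"op": "move_arm", "data": {
  "rows": [
    [[0, 0, -10], [0, 0, 0], 0],
    [[0, 0, -25], [0, 0, 0], 0],
    [[0, 0, -30], [0, 0, 0], 0],
    [[0, 0, 0], [0, 0, 0], 0]
  ]
}}

```text
clock: 18.48
tool_pos: [0.578, -0.0721, 0.1501]
ee_rot: [0.62, 0.784, 0.001, 0.003]
force: [-0.0, -0.6, 1.3]
grip_width: 0.998
finger_force: 0.0
```

Call:
{"op": "move_arm", "data": {
  "rows": [
    [[-30, 0, -30], [0, 0, 0], 0],
    [[-30, 0, -20], [0, 0, 0], 0],
    [[0, 0, 0], [0, 0, 0], 0]
  ]
}}

```text
clock: 18.85
tool_pos: [0.5908, -0.132, 0.1977]
ee_rot: [0.621, 0.784, 0.0, 0.001]
force: [-0.1, 0.4, 0.1]
grip_width: 1.003
finger_force: 0.0
```

```bash
python3 - <<'E'
from h import *
st=sensors.state();print(st["clock"],st["tool_pos"],st["force"])
w=cams.get_image("wrist")[:,:,::-1];s=cams.get_image("side")[:,:,::-1];sc=cams.get_image("scene")[:,:,::-1]
a=cv2.imread("pics/s6.png");f=cv2.imread("pics/w6.png");g=cv2.imread("pics/w7.png")
k=lambda i,x,y,a,b,W,H:cv2.resize(i[y:y+b,x:x+a],(W,H),interpolation=cv2.INTER_CUBIC)
m=np.vstack([np.hstack([k(w,0,0,640,480,400,300),k(s,270,180,80,60,400,300)]),np.hstack([k(g,200,0,240,180,400,300),k(sc,120,130,320,240,400,300)])])
cv2.imwrite("pics/c8.png",cv2.convertScaleAbs(m,alpha=1.3))
E
```

```text
18.85 [ 0.59077125 -0.13202582  0.19767384] [-0.06918074  0.40696579  0.10756507]
```

View pics/c8.png

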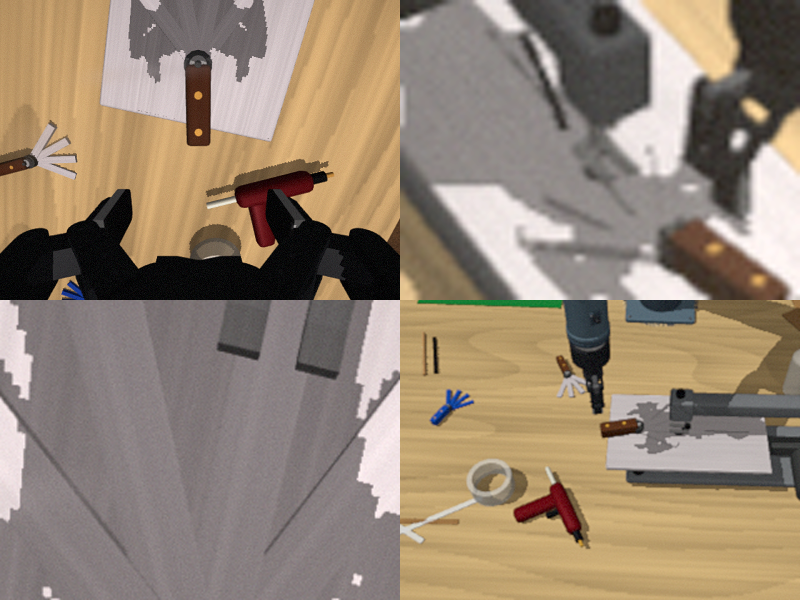

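The gauge lies flat on the table with leaf 2 running in between and under the two toes (toe ends at montage (240,350) and (320,370)). The gripper is clear, and the tape, glue gun and other gauges are where they were.

```bash
python3 -c "
from station import env
print(env.close_job())"
```

```text
the job is handed in; nothing more can be done
None
```

The first leaf to bind was leaf 2 (6 mm), so the foot is set between 4.5 mm and just under 6 mm; the 4 mm leaf slid in freely, and leaf 2 is left nipped under the foot with the gauge released and the job handed in (I judged binding from the steady 6–7 N drag and did not measure the foot's lift).

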